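# Close the leak-test manifold and bleed it at the cap

### The arm

A 7-joint arm with a two-finger parallel gripper is mounted at the origin on the work surface. World frame = base frame: x ahead of the robot, y to its left, z up, the work surface at z = 0. Lengths are in m, angles in rad, forces in N, time in s.
With the tool pointing down it reaches from about 0.425 to 0.825 m from the base axis. Payload 3.6 kg.
Tool frame: the origin (TCP) lies at the very end of the fingers, on their centre line; the grasp point (between the pads) lies 19 mm behind it (r.grip_point_offset is the distance from the TCP to the grasp point, in m); z points along the fingers, y is the line along which they close (so a half turn about z gives the same grasp; the last joint's range is limited). The gripper opens to 93 mm and grips with 3 to 60 N. Pads are 15 mm wide; open, the fingers measure 128 mm over their backs; the gripper's body (75 mm by 188 mm) begins 65 mm behind the grasp point.
Start: joints at [1.27, 0.615, -0.013, 1.423, 0.008, 1.103, -0.04], TCP at [0.176, -0.626, 0.195] pointing down, gripper open.
Joint ranges: [-3.12, 3.12], [-0.3, 2.06], [-1.34, 1.32], [0.26, 2.42], [-1.36, 4.5], [0.01, 1.98], [-2.84, 2.84]. Speed limits (rad/s): [2.79, 2.79, 3.14, 3.14, 3.14, 3.14, 3.14].

### API

Orientations are given as a 3x3 rotation matrix whose columns are the frame's x, y, z axes.
In Python, from station import telemetry, get_image, r, silhouettes gives the robot as it stands.
- The arm moves only by the shell command python3 -m pendant 'ROWS' [OPENING] [FORCE]. ROWS is a JSON object of lists of equal length, an entry for each row: "translation": the shift along the tool's x, y, z in mm, a list of three; "turn": the turn, a rotation vector about the tool's x, y, z in rad, a list of three. A call has 1 to 20 rows; each row shifts and turns the commanded pose from where the row before left it, along the tool's axes as they then stand; what a row does not reach is not made up. A row lasts 1/10 s, in which the tool goes at most 50 mm and 8.59 degrees, less where a joint would pass 70% of its speed; a pose out of reach is approached as far as the arm can. A call with a gripper value outside its range is refused whole. OPENING is the opening, from -1 (shut) to 1 (fully open), so that 0 is half open, set as the call begins (- or left out, the last holds). The fingers move at their own pace and stop on an object; FORCE is the grip in N (left out, the last holds). Time passes only in rows, so rows that do not move let the fingers close. It gives the time, the measured TCP pose, the force, the opening and the grip force at its end, in the units of the state.
- telemetry.observe(): the state, without advancing time (a new reading comes with each control period).
- get_image(name): name is "side" or "top" or "wrist"; returns a dict with "pixels" (384x512x3 uint8, red, green, blue), "fx", "fy", "cx", "cy" (pixels), "D" ([k1, k2, p1, p2, k3] as OpenCV has them; the pictures are not rectified), "extrinsics" (4x4, takes a point from camera to world coordinates). Camera axes: x right, y up, looking along -z (the intrinsics and any distortion apply to the point x, -y, -z); pixel columns grow to the right and rows downward; lengths in m; the calibration is good to about 2 mm. A picture is of the moment at which its call begins. There is no depth.
- r.job_done(): hands the job in; it is judged then, once.
Trained networks look in a picture, given as the dict that the camera call returned (one of the last four; its "shot" number tells which), for a name from the list of things; names that differ only in an ending like _2 or _b are one class to them, and where a whole thing is asked for, a point or a joint stands for the part that bears it (a point fixed in the world has none). Each returns a list of dicts, best first, with "p" (0 to 1); they miss things now and then, are a little off and sometimes report something else, mostly with a low value. They report only what shows in the picture. A call takes as long as a camera call.
- silhouettes(query, picture): "region" (384x512 bool, what is visible of it) and "rect" ([left, top, right, bottom] in pixels, round what is visible of it).
The state is a dict: "time": time; "joints": joint angles; "dq": joint speeds; "joint_efforts": joint torques, N m; "position": TCP position; "orientation": TCP orientation; "force": force on the tool from outside, world axes, zero at the start; "torque": the same for the moment, N m; "opening": finger opening in m; "finger_force": force on a finger pad.
Only numpy, scipy, OpenCV 4.12 (cv2) and the standard library are available. Lean on these libraries where they do the work, as an engineer would, in place of code of your own. Each camera call takes 0.05 s, during which the arm holds its last target. There are 200 camera calls.

### The job

On the aluminium leak-test manifold, first push the blanking plug fully home in its port. Then screw the tall knurled bleed cap down (clockwise) until it bottoms out, back it off a quarter turn, and finish while still holding the cap between the fingers in that position so that it can bleed. Leave the hexagon nut and everything else on the bench as they are.

Things in the scene. Friction and masses are not known exactly. Their poses are not given: they have to be found in the camera images.
- manifold: Fixed aluminium block, 100 (x) by 340 (y) by 50 mm high, on a base plate 130 by 360 mm. Origin at the centre of its underside, z up. Three upright ports on its top at y = -110, 0, +110 mm hold the bleed cap, the blanking plug and the hexagon nut, in any order. Each port ends in a flat round collar, 54 mm wide, its top 20 mm above the block (70 mm above the bench).
- cap_mid (a point): Centre (on the axis, half-way up) of the bleed cap: tall round knurled steel cap, diameter 42 mm, height 36 mm, axis upright. Already started on its thread; it cannot come off. z up; x points along the raised rib on its top and turns with it. Bottomed, its underside rests on the collar and this point is 88 mm above the bench.
- bleed_cap: The same bleed cap: origin at the centre of its underside, moves up and down with the thread but does not show the turning; z up.
- cap_turn (a joint): Turn of the bleed cap in rad; grows as it is screwed down (clockwise seen from above). Bottomed out, against a hard stop, at 4.5; starts between 0.7 and 2.3. It goes down 5 mm per turn. Light friction (0.06 N m); it stays where it is left.
- plug_top (a point): Centre of the flat top of the blanking plug: a push-in steel plug with a round head of diameter 36 mm and 10 mm thick, standing 7 to 12 mm proud of its collar at the start. z up. Fully home the head sits on the collar and this point is 80 mm above the bench.
- plug_push (a joint): How far the plug is pushed in, in m: starts between 0 and 0.005, fully home at 0.012 (hard stop). Sliding it down takes about 7 N; it stays where it is left.
- nut_top (a point): Centre of the top of the gauge-port nut: a low steel hexagon nut, 46 mm across flats, 14 mm high, with a round boss 28 mm wide and 6 mm high on it. Already made up: not to be turned. 90 mm above the bench.
- nut_turn (a joint): Turn of the hexagon nut in rad, 0 at the start; it is to stay there.
- centring_ring: Aluminium ring, 38 mm outside diameter, 8 mm high, lying on top of the manifold between two ports. Origin at its underside.
- blank_flange: Steel disc of diameter 70 mm, 10 mm high, lying on the bench beyond the manifold. Origin at its underside.
- wrench: Steel wrench about 170 mm long, lying on the bench on the robot's side of the manifold.
- screwdriver: Screwdriver about 180 mm long, lying on the bench beyond the manifold.
- wash_bottle: White bottle, diameter 66 mm, 170 mm high, standing on the left of the bench. Origin at its underside.
- screw_jar: Clear jar, diameter 64 mm, 80 mm high, standing on the right of the bench. Origin at its underside.
- parts_tray: Blue open parts tray, 140 by 100 by 40 mm, on the left of the bench. Origin at its underside.

How it is judged:
On the way, in this order (a step that is already met when the one before it is completed fails the run):
1. the blanking plug is pushed fully home (value of joint plug_push above 0.0105 m), for 0.2 s.
2. then the bleed cap is screwed down until it bottoms out (value of joint cap_turn above 4.42 rad and value of joint plug_push above 0.0105 m), for 0.2 s.
At the end, for the whole second after the job is handed in: The plug is home to within 1.5 mm; the bleed cap stands a quarter turn (within 15 degrees) back from its stop and is still, gripped between the fingers (more than 3 N, grasp point within 30 mm of the cap's centre); the hexagon nut is within 0.2 rad of its start (value of joint plug_push above 0.0105 m and value of joint cap_turn between 2.6592 and 3.1992 rad and velocity of joint cap_turn between -0.1 and 0.1 rad/s and contact force between the fingers and bleed_cap above 3 N and distance between the grasp point and cap_mid below 0.03 m and value of joint nut_turn between -0.2 and 0.2 rad); the arm keeps its last pose, push and grip.
It fails at once if the hexagon nut is turned by more than 0.2 rad (value of joint nut_turn above 0.2 rad or value of joint nut_turn below -0.2 rad).
It fails at once if a bystander is moved by more than 30 mm (distance of any of centring_ring, blank_flange, wrench, screwdriver, wash_bottle, screw_jar, parts_tray from where it was at the start of the episode above 0.03 m).
It also fails if it takes over 51 s, if anything falls off the work surface, if the arm or the gripper's body presses on something with over 40 N, if the wrist force passes 120 N, or if a joint passes its speed limit or range.

## Working session

There is one attempt and no reset: what is moved stays moved. The work goes in short steps, Python scripts to look and compute and a shell command to move; the robot and the scene stay as the last step left them, time stands still between calls to the robot, and variables do not carry over. Pictures are saved under pics/ and viewed, at most 10 in all, crops included, and the job is handed in when it is done.

```bash
mkdir -p pics; cat > h.py <<'E'
import numpy as np, cv2
from station import telemetry, get_image, r, silhouettes
def ray(p,u,v):
    K=np.array([[p['fx'],0,p['cx']],[0,p['fy'],p['cy']],[0,0,1.]])
    q=cv2.undistortPoints(np.array([[[u,v]]],float),K,np.array(p['D'],float))[0,0]
    E=np.array(p['extrinsics']);d=E[:3,:3]@np.array([q[0],-q[1],-1]);return E[:3,3],d
def atz(p,u,v,z):
    o,d=ray(p,u,v);return o+d*(z-o[2])/d[2]
def px(p,P):
    E=np.array(p['extrinsics']);c=E[:3,:3].T@(np.array(P)-E[:3,3]);c=c*[1,-1,-1]
    K=np.array([[p['fx'],0,p['cx']],[0,p['fy'],p['cy']],[0,0,1.]])
    return cv2.projectPoints(c.reshape(1,1,3),np.zeros(3),np.zeros(3),K,np.array(p['D'],float))[0].ravel()
def save(p,n,s=1.5): cv2.imwrite('pics/'+n,cv2.resize(p['pixels'][:,:,::-1],None,fx=s,fy=s))
E
python3 - <<'E'
from h import *
np.set_printoptions(precision=4,suppress=True)
s=telemetry.observe();print(s)
for c in ['top','side']:
    p=get_image(c);save(p,c+'0.png');print(c,np.array(p['extrinsics'])[:3,3])
    for n,z in [('bleed_cap',.1),('plug_top',.085),('nut_top',.09),('manifold',.05),('centring_ring',.058),('wash_bottle',.17)]:
        for d in silhouettes(n,p)[:2]:
            v,u=np.nonzero(d['region']);print(n,round(d['p'],2),np.round(d['rect']),u.mean(),v.mean(),atz(p,u.mean(),v.mean(),z))
E
```

```text
{'time': 0.0, 'joints': array([ 1.2695,  0.616 , -0.0126,  1.4249,  0.0081,  1.1034, -0.0404]), 'dq': array([ 0.0011,  0.001 , -0.0002,  0.0016, -0.0004,  0.0006, -0.0028]), 'joint_efforts': array([  0.0002, -45.8936,   0.209 , -16.5743,  -0.0611,   0.0204,
         0.0002]), 'position': array([ 0.1762, -0.6248,  0.194 ]), 'orientation': array([[ 0.9625,  0.2714, -0.0008],
       [ 0.2714, -0.9625,  0.0025],
       [-0.0001, -0.0026, -1.    ]]), 'force': array([ 0.6031, -0.3977,  1.136 ]), 'torque': array([ 0.0286, -0.0045,  0.0483]), 'finger_force': 0.0, 'opening': 0.09297847862074962}
top [0.3383 0.0318 1.4669]
bleed_cap 0.61 [289. 178. 300. 189.] 292.40677966101697 183.61864406779662 [ 0.5445 -0.0955  0.1   ]
plug_top 0.59 [224. 162. 236. 173.] 230.0 167.39622641509433 [0.603  0.1168 0.085 ]
plug_top 0.26 [370. 179. 395. 200.] 380.9697986577181 187.30536912751677 [ 0.5341 -0.4049  0.085 ]
nut_top 0.6 [256. 167. 271. 183.] 261.32335329341316 175.77245508982037 [0.573  0.0094 0.09  ]
manifold 0.62 [207. 151. 312. 208.] 260.2762305699482 179.7325129533679 [0.5658 0.0125 0.05  ]
wash_
[... 212 characters left out ...]
664 0.8094]
bleed_cap 0.58 [280. 162. 296. 182.] 287.37786259541986 171.706106870229 [ 0.5438 -0.0893  0.1   ]
plug_top 0.58 [215. 202. 224. 218.] 218.22695035460993 207.6241134751773 [0.605  0.1166 0.085 ]
nut_top 0.72 [246. 183. 264. 202.] 254.20171673819743 191.4978540772532 [0.5696 0.0178 0.09  ]
manifold 0.83 [189. 173. 315. 255.] 249.75631431244153 212.79700654817586 [0.5516 0.056  0.05  ]
centring_ring 0.41 [227. 197. 241. 209.] 233.73949579831933 202.78151260504202 [0.6026 0.0642 0.058 ]
wash_bottle 0.64 [164. 328. 230. 384.] 197.639248434238 361.21419624217117 [0.3412 0.411  0.17  ]
wash_bottle 0.57 [338. 119. 363. 146.] 347.6771653543307 130.88779527559055 [ 0.4781 -0.2671  0.17  ]
```

```bash
python3 - <<'E'
import cv2,numpy as np
a=cv2.imread('pics/side0.png');b=cv2.imread('pics/top0.png')
x=cv2.resize(a[150:480,220:620],(800,600)[:2] and (600,495));y=cv2.resize(b[150:390,150:650],(600,288))
cv2.imwrite('pics/s1.png',x);cv2.imwrite('pics/t1.png',y)
E
```

```text
(no output)
```

View pics/s1.png

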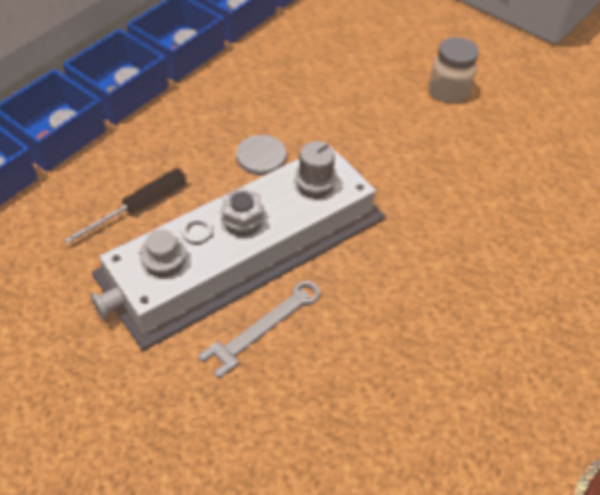

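View pics/t1.png

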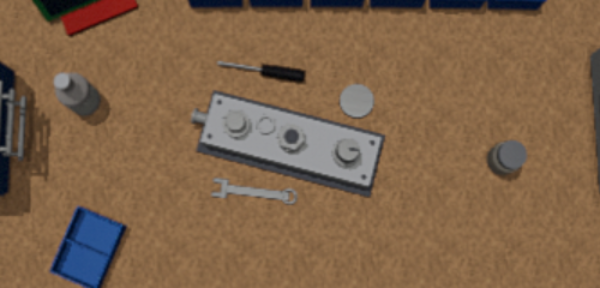

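The side view shows the plug at left (160,245), the nut in the middle (242,210), the cap with its rib at right (316,165), and the ring between plug and nut at (198,232). Both cameras put the plug at about (0.604, 0.117), so I'm setting out for a point above it with the gripper shut.

```bash
python3 -m pendant '{"translation":[[30.7,-30,0],[30.7,-30,0],[30.7,-30,0],[30.7,-30,0],[30.7,-30,0],[30.7,-30,0],[30.7,-30,0],[30.7,-30,0],[30.7,-30,0],[30.7,-30,0],[30.7,-30,0],[30.7,-30,0],[30.7,-30,0],[30.7,-30,0],[30.7,-30,0],[30.7,-30,0],[30.7,-30,0],[30.7,-30,0],[30.7,-30,0],[30.7,-30,0]],"turn":[[0,0,0],[0,0,0],[0,0,0],[0,0,0],[0,0,0],[0,0,0],[0,0,0],[0,0,0],[0,0,0],[0,0,0],[0,0,0],[0,0,0],[0,0,0],[0,0,0],[0,0,0],[0,0,0],[0,0,0],[0,0,0],[0,0,0],[0,0,0]]}' -1 20
python3 - <<'E'
from h import *
np.set_printoptions(precision=4,suppress=True)
p=get_image('wrist');save(p,'w1.png',1.4);s=telemetry.observe();print(s)
for n,z in [('plug_top',.085),('nut_top',.09),('bleed_cap',.1085)]:
    for d in silhouettes(n,p)[:2]:
        v,u=np.nonzero(d['region']);print(n,round(d['p'],2),np.round(d['rect']),u.mean(),v.mean(),atz(p,u.mean(),v.mean(),z))
print('tcp px',px(p,s['position']))
E
```

```text
time: 2.7
position: [0.6053, 0.12, 0.1954]
orientation: [[0.963, 0.271, 0.001], [0.271, -0.963, -0.0], [0.0, 0.0, -1.0]]
force: [0.4, -0.2, 0.5]
opening: 0.0001
finger_force: 0.0
{'time': 2.75, 'joints': array([-0.1456,  0.5704, -0.1615,  1.5155,  0.0911,  1.0569, -1.6122]), 'dq': array([ 0.0255, -0.0434, -0.0402,  0.1045, -0.0307, -0.0267,  0.0996]), 'joint_efforts': array([ 13.0702, -47.7233,   7.0539, -14.0005,   1.3876,   1.0783,
        -0.2027]), 'position': array([0.6076, 0.1304, 0.195 ]), 'orientation': array([[ 0.9597,  0.281 ,  0.0041],
       [ 0.2809, -0.9597,  0.0091],
       [ 0.0064, -0.0076, -1.    ]]), 'force': array([2.8477, 5.8914, 0.4784]), 'torque': array([ 0.4552, -0.2382,  0.0613]), 'finger_force': 0.0, 'opening': 0.0004136625457079811}
plug_top 0.71 [242. 164. 274. 201.] 257.5590551181102 181.60531496062993 [0.6051 0.1176 0.085 ]
nut_top 0.6 [320. 205. 370. 234.] 345.1643312101911 219.01656050955415 [0.5929 0.0208 0.09  ]
nut_top 0.2 [293. 170. 323. 208.] 307.3156089193825 187.96054888507717 [0.6134 0.0686 0.09  ]
bleed_cap 0.81 [411. 286. 456. 306.] 430.92944785276075 294.3282208588957 [ 0.5427 -0.0913  0.1085]
tcp px [241.4418 209.371 ]
```

View pics/w1.png

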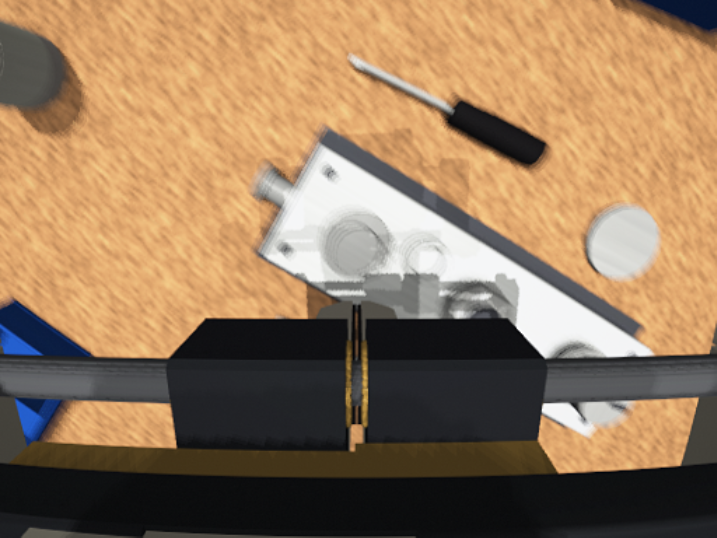

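The wrist picture shows the plug at (355,247), near the shut fingertips, with the ring and nut to its right. The close-up estimate of (0.605, 0.118) agrees, so I'm descending onto the plug.

```bash
python3 -m pendant '{"translation":[[0,0,0],[0,0,0],[0,0,0],[0,0,20],[0,0,20],[0,0,20],[0,0,20],[0,0,10],[0,0,5],[0,0,5],[0,0,3],[0,0,3],[0,0,3],[0,0,3],[0,0,2],[0,0,2],[0,0,0],[0,0,0]],"turn":[[0,0,0],[0,0,0],[0,0,0],[0,0,0],[0,0,0],[0,0,0],[0,0,0],[0,0,0],[0,0,0],[0,0,0],[0,0,0],[0,0,0],[0,0,0],[0,0,0],[0,0,0],[0,0,0],[0,0,0],[0,0,0]]}'
```

```text
time: 4.7
position: [0.6046, 0.1186, 0.0792]
orientation: [[0.962, 0.271, 0.0], [0.271, -0.962, 0.0], [0.0, -0.0, -1.0]]
force: [-0.2, 0.1, -0.2]
opening: 0.0007
finger_force: 0.0
```

```bash
python3 -m pendant '{"translation":[[0,0,1],[0,0,1],[0,0,1],[0,0,0],[0,0,0]],"turn":[[0,0,0],[0,0,0],[0,0,0],[0,0,0],[0,0,0]]}'
python3 - <<'E'
from h import *
p=get_image('wrist');save(p,'w2.png',1.4)
for d in silhouettes('plug_top',p)[:2]:print(d['p'],d['rect'])
E
```

```text
time: 5.2
position: [0.6045, 0.1185, 0.0762]
orientation: [[0.962, 0.271, -0.0], [0.271, -0.962, 0.0], [-0.0, -0.0, -1.0]]
force: [0.0, 0.4, 0.3]
opening: 0.0005
finger_force: 0.0
0.56 [230.4, 190.5, 285.8, 228.4]
```

View pics/w2.png

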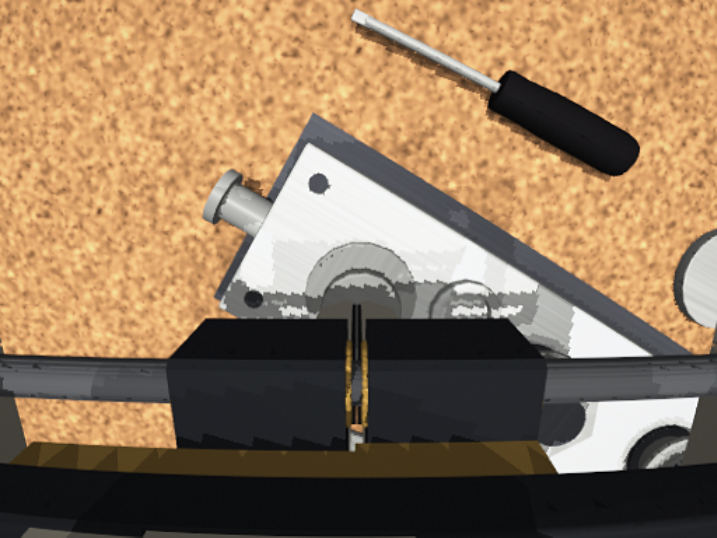

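The fingertips at (357,305) lie over the plug disc, but no force shows at a TCP height of 0.076. I'll keep pushing in small steps until the force rises.

```bash
for i in 1; do python3 -m pendant '{"translation":[[0,0,1],[0,0,1],[0,0,0]],"turn":[[0,0,0],[0,0,0],[0,0,0]]}'; done
python3 - <<'E'
from h import *
p=get_image('side');s=telemetry.observe();print(s['position'],s['force'],px(p,s['position']))
x,y=map(int,px(p,s['position']));cv2.imwrite('pics/s2.png',cv2.resize(p['pixels'][y-50:y+50,x-60:x+60,::-1],(720,600),interpolation=cv2.INTER_CUBIC))
E
```

```text
time: 5.6
position: [0.6044, 0.1185, 0.074]
orientation: [[0.962, 0.271, -0.0], [0.271, -0.962, -0.0], [-0.0, -0.0, -1.0]]
force: [-0.5, -0.7, -0.3]
opening: 0.0006
finger_force: 0.0
[0.60442225 0.11851513 0.07405555] [ 0.32208865  0.58368314 -0.41264783] [218.23802105 210.77744302]
```

View pics/s2.png

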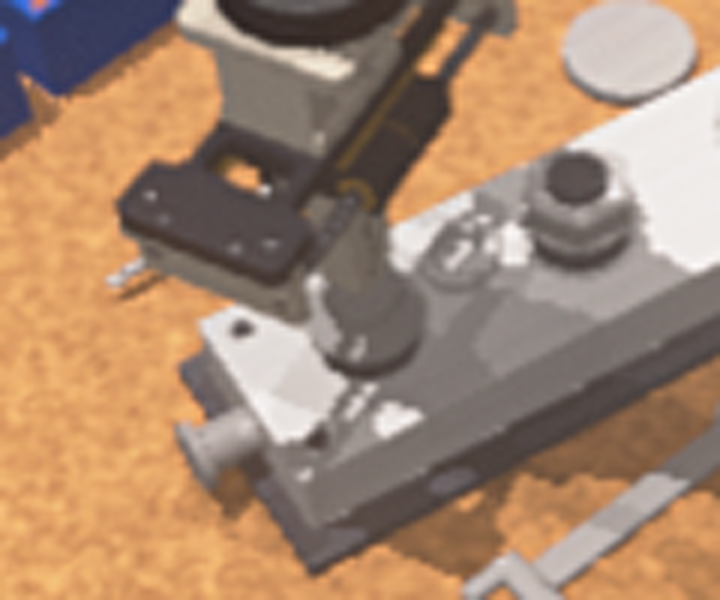

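```bash
python3 -m pendant '{"translation":[[0,0,1],[0,0,1]],"turn":[[0,0,0],[0,0,0]]}'; python3 -m pendant '{"translation":[[0,0,1],[0,0,1]],"turn":[[0,0,0],[0,0,0]]}'
python3 - <<'E'
from h import *
p=get_image('wrist');s=telemetry.observe();print(s['position'],s['force'],px(p,s['position']),px(p,[.605,.1176,.08]),px(p,[.605,.1176,.07]))
for d in silhouettes('plug_top',p)[:2]:print(d['p'],d['rect'])
E
```

```text
time: 5.85
position: [0.6045, 0.1185, 0.0722]
orientation: [[0.962, 0.271, 0.0], [0.271, -0.962, 0.0], [0.0, -0.0, -1.0]]
force: [-0.6, 0.2, 0.1]
opening: 0.0006
finger_force: 0.0
time: 6.05
position: [0.6045, 0.1185, 0.0701]
orientation: [[0.962, 0.271, -0.0], [0.271, -0.962, 0.0], [-0.0, -0.0, -1.0]]
force: [0.4, 0.2, 0.3]
opening: 0.0007
finger_force: 0.0
[0.60437308 0.11851555 0.06993574] [ 0.16210915 -0.2572358  -1.03187308] [255.83369678 216.98556128] [257.60718297 221.7668255 ] [257.44748902 216.50310946]
0.69 [230.9, 195.0, 286.6, 227.4]
```

```bash
python3 - <<'E'
from h import *
p=get_image('wrist');E=np.array(p['extrinsics']);print(p['fx'],E)
save(p,'w3.png',1)
im=p['pixels'][150:290,170:350,::-1];cv2.imwrite('pics/w3c.png',cv2.resize(im,(720,560),interpolation=cv2.INTER_CUBIC))
d=silhouettes('plug_top',p)[0];print(d['rect'])
print('depth',p['fx']*.036/(d['rect'][2]-d['rect'][0]),'cam z',E[2,3])
E
```

```text
306.0805758335931 [[ 2.72172055e-01  9.34743274e-01  2.28423693e-01  6.67168001e-01]
 [-9.62248601e-01  2.64404160e-01  6.45605949e-02  1.37311867e-01]
 [-4.85927206e-05 -2.37371969e-01  9.71418831e-01  2.59272328e-01]
 [ 0.00000000e+00  0.00000000e+00  0.00000000e+00  1.00000000e+00]]
[228.0, 190.8, 285.0, 229.7]
depth 0.1933140478949009 cam z 0.25927232778203163
```

View pics/w3c.png

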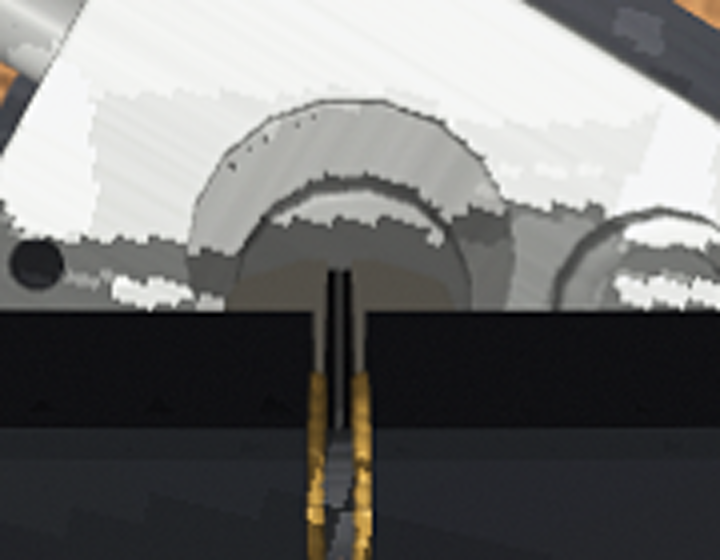

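The close crop shows the collar arc spanning x 190–515 with its top at 98, the plug head spanning x 228–472 with its top at 178, and the fingertip at (340,270) still visible above the plug face. I'll fit those circles to find the actual heights.

```bash
python3 - <<'E'
from h import *
np.set_printoptions(precision=4,suppress=True)
from scipy.optimize import least_squares
p=get_image('wrist')
def circ(c,rad):
    t=np.linspace(0,2*np.pi,180);P=np.array([px(p,[c[0]+rad*np.cos(a),c[1]+rad*np.sin(a),c[2]]) for a in t])
    return np.array([P[:,0].min(),P[:,0].max(),P[:,1].min()])
for n,rad,o in [('collar',.027,[217.5,298.75,174.5]),('plug',.018,[227,288,194.7])]:
    f=least_squares(lambda c:circ(c,rad)-o,[.605,.118,.075],x_scale=.01);print(n,f.x,f.fun)
print('pred collar',circ([.605,.1176,.07],.027),'plug home',circ([.605,.1176,.08],.018),'plug up',circ([.605,.1176,.09],.018))
s=telemetry.observe();print(s['position'],s['force'],s['joint_efforts'],s['joints'])
E
python3 - <<'E'
import cv2,numpy as np
a=cv2.imread('pics/w3.png');print(a.shape)
E
```

```text
collar [0.6053 0.1172 0.0663] [0. 0. 0.]
plug [0.6067 0.1183 0.0893] [-0.  0.  0.]
pred collar [216.0919 298.7895 175.8795] plug home [228.6216 286.5872 193.7091] plug up [227.2467 288.3139 198.1419]
[0.6046 0.1186 0.0702] [-0.5403  0.264   0.0953] [  0.0009 -45.8171  -1.2091 -13.1488   0.0005  -0.0771   0.    ] [-0.1472  0.7021 -0.1362  1.66    0.124   0.7878 -1.6351]
(384, 512, 3)
```

```bash
python3 -m pendant '{"translation":[[0,0,1],[0,0,1],[0,0,0]],"turn":[[0,0,0],[0,0,0],[0,0,0]]}'; python3 -m pendant '{"translation":[[0,0,1],[0,0,1],[0,0,0]],"turn":[[0,0,0],[0,0,0],[0,0,0]]}'
python3 - <<'E'
from h import *
p=get_image('wrist')
im=p['pixels'][150:290,170:350,::-1];cv2.imwrite('pics/w4c.png',cv2.resize(im,(720,560),interpolation=cv2.INTER_CUBIC))
a=cv2.imread('pics/w3.png').astype(int);b=p['pixels'][:,:,::-1].astype(int)
d=np.abs(a-b).sum(2)[200:232,220:295];print((d>40).mean(1).round(2))
E
```

```text
time: 6.6
position: [0.6044, 0.1185, 0.068]
orientation: [[0.962, 0.271, -0.0], [0.271, -0.962, -0.0], [-0.0, -0.0, -1.0]]
force: [0.7, -0.5, 0.1]
opening: 0.0004
finger_force: 0.0
time: 6.9
position: [0.6046, 0.1185, 0.0666]
orientation: [[0.963, 0.271, 0.0], [0.271, -0.963, 0.0], [0.0, -0.0, -1.0]]
force: [0.2, -0.8, 3.5]
opening: 0.0003
finger_force: 1.6
[0.48 0.55 0.45 0.53 0.68 0.57 0.27 0.16 0.13 0.13 0.12 0.24 0.28 0.17
 0.03 0.   0.   0.   0.   0.   0.   0.   0.01 0.08 0.09 0.05 0.01 0.
 0.   0.   0.   0.  ]
```

Contact starts at a measured TCP height of 0.067, so the shut fingertips sit about 20 mm short of the TCP. The plug was still up, so I'm pushing it home now.

```bash
python3 -m pendant '{"translation":[[0,0,1],[0,0,1],[0,0,1],[0,0,1],[0,0,0]],"turn":[[0,0,0],[0,0,0],[0,0,0],[0,0,0],[0,0,0]]}'; python3 -m pendant '{"translation":[[0,0,1],[0,0,1],[0,0,1],[0,0,0]],"turn":[[0,0,0],[0,0,0],[0,0,0],[0,0,0]]}'
```

```text
time: 7.45
position: [0.6046, 0.1186, 0.063]
orientation: [[0.962, 0.271, 0.0], [0.271, -0.962, 0.0], [0.0, 0.0, -1.0]]
force: [-0.9, -0.7, 5.6]
opening: 0.0008
finger_force: 2.7
time: 7.85
position: [0.6046, 0.1186, 0.0599]
orientation: [[0.962, 0.271, 0.0], [0.271, -0.962, 0.0], [0.0, 0.0, -1.0]]
force: [-1.5, -0.4, 5.6]
opening: 0.0009
finger_force: 2.7
```

Sliding at about 6 N. Continuing to the stop.

```bash
python3 -m pendant '{"translation":[[0,0,1],[0,0,1],[0,0,0]],"turn":[[0,0,0],[0,0,0],[0,0,0]]}'; python3 -m pendant '{"translation":[[0,0,1],[0,0,1],[0,0,0]],"turn":[[0,0,0],[0,0,0],[0,0,0]]}'
```

```text
time: 8.15
position: [0.6046, 0.1186, 0.058]
orientation: [[0.962, 0.271, 0.0], [0.271, -0.962, 0.0], [0.0, 0.0, -1.0]]
force: [-2.1, 0.8, 5.6]
opening: 0.0006
finger_force: 2.8
time: 8.45
position: [0.6046, 0.1186, 0.0568]
orientation: [[0.962, 0.271, 0.001], [0.271, -0.962, -0.0], [0.001, 0.0, -1.0]]
force: [-3.2, -1.6, 10.0]
opening: 0.0008
finger_force: 4.9
```

```bash
python3 -m pendant '{"translation":[[0,0,1],[0,0,1],[0,0,1],[0,0,0],[0,0,0]],"turn":[[0,0,0],[0,0,0],[0,0,0],[0,0,0],[0,0,0]]}'
```

```text
time: 8.95
position: [0.6047, 0.1186, 0.0567]
orientation: [[0.963, 0.271, 0.002], [0.271, -0.963, -0.0], [0.001, 0.001, -1.0]]
force: [-6.7, -2.9, 24.3]
opening: 0.0006
finger_force: 11.8
```

Hard stop reached: 24 N with no further motion, so the plug is home. Next I lift, move over the cap, open the fingers and wind back for one long clockwise stroke.

```bash
python3 -m pendant '{"translation":[[0,0,-20],[0,0,-40],[0,0,-40],[0,0,0],[-19.3,31.1,0],[-19.3,31.1,0],[-19.3,31.1,0],[-19.3,31.1,0],[-19.3,31.1,0],[-19.3,31.1,0],[0,0,0],[0,0,0]],"turn":[[0,0,0],[0,0,0],[0,0,0],[0,0,0],[0,0,0],[0,0,0],[0,0,0],[0,0,0],[0,0,0],[0,0,0],[0,0,-0.149],[0,0,-0.149]]}' 1
python3 -m pendant '{"translation":[[0,0,0],[0,0,0],[0,0,0],[0,0,0],[0,0,0],[0,0,0],[0,0,0],[0,0,0],[0,0,0],[0,0,0],[0,0,0],[0,0,0],[0,0,0],[0,0,0],[0,0,0],[0,0,0],[0,0,0],[0,0,0],[0,0,0],[0,0,0]],"turn":[[0,0,-0.149],[0,0,-0.149],[0,0,-0.149],[0,0,-0.149],[0,0,-0.149],[0,0,-0.149],[0,0,-0.149],[0,0,-0.149],[0,0,-0.149],[0,0,-0.149],[0,0,-0.149],[0,0,-0.149],[0,0,-0.149],[0,0,-0.149],[0,0,-0.149],[0,0,-0.149],[0,0,-0.149],[0,0,-0.149],[0,0,0],[0,0,0]]}'
python3 - <<'E'
from h import *
np.set_printoptions(precision=4,suppress=True)
print(r.grip_point_offset)
p=get_image('wrist');save(p,'w5.png',1.4);s=telemetry.observe();print(s['joints'],s['position'],s['opening'],px(p,s['position']))
for n,z in [('bleed_cap',.1),('cap_mid',.1),('nut_top',.09)]:
    for d in silhouettes(n,p)[:1]:
        v,u=np.nonzero(d['region']);print(n,round(d['p'],2),np.round(d['rect']),u.mean(),v.mean(),atz(p,u.mean(),v.mean(),z))
E
```

```text
time: 10.15
position: [0.5427, -0.0944, 0.1512]
orientation: [[0.839, 0.544, -0.002], [0.544, -0.839, -0.001], [-0.002, -0.0, -1.0]]
force: [0.1, 1.3, -0.0]
opening: 0.0908
finger_force: 0.0
time: 12.15
position: [0.5434, -0.0925, 0.1514]
orientation: [[-0.994, -0.11, -0.001], [-0.11, 0.994, 0.001], [0.001, 0.001, -1.0]]
force: [0.1, 0.2, -0.1]
opening: 0.0927
finger_force: 0.0
0.0188
[ 0.7119  0.6867 -0.9726  1.7515  0.644   1.0589  1.192 ] [ 0.5434 -0.0925  0.1517] 0.09327423398211308 [252.5267 216.6023]
bleed_cap 0.9 [225. 170. 276. 228.] 250.09113817723645 200.36917261654767 [ 0.5474 -0.0943  0.1   ]
cap_mid 0.89 [225. 173. 275. 229.] 250.07133864876207 200.35627360469996 [ 0.5474 -0.0943  0.1   ]
nut_top 0.9 [335. 208. 387. 258.] 369.2125 221.0625 [0.5576 0.0117 0.09  ]
```

View pics/w5.png

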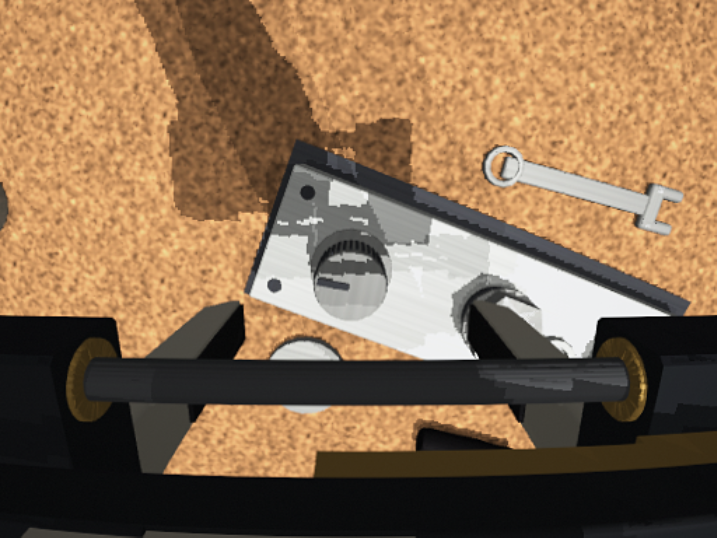

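The wrist view shows the cap centred between the open fingers at (350,283), with its rib at (333,285). The fingertips at (240,305) and (470,305) have clear room on both sides. The TCP is about 1.5 mm off, so I'm descending with a small correction. I'm allowing for the tips being 23 mm short, then gripping.

```bash
python3 -m pendant '{"translation":[[-1.5,0,20],[0,0,20],[0,0,20],[0,0,15],[0,0,10],[0,0,7],[0,0,5],[0,0,0],[0,0,0]],"turn":[[0,0,0],[0,0,0],[0,0,0],[0,0,0],[0,0,0],[0,0,0],[0,0,0],[0,0,0],[0,0,0]]}'
python3 -m pendant '{"translation":[[0,0,0],[0,0,0],[0,0,0],[0,0,0],[0,0,0],[0,0,0],[0,0,0],[0,0,0]],"turn":[[0,0,0],[0,0,0],[0,0,0],[0,0,0],[0,0,0],[0,0,0],[0,0,0],[0,0,0]]}' -1 20
```

```text
time: 13.25
position: [0.5456, -0.0922, 0.0556]
orientation: [[-0.994, -0.113, 0.001], [-0.113, 0.994, 0.0], [-0.001, -0.0, -1.0]]
force: [0.2, 0.0, 0.5]
opening: 0.0928
finger_force: 0.0
time: 14.05
position: [0.5456, -0.0959, 0.0552]
orientation: [[-0.994, -0.111, 0.0], [-0.111, 0.994, -0.005], [0.0, -0.005, -1.0]]
force: [0.1, -5.5, 0.7]
opening: 0.0414
finger_force: 20.0
```

```bash
python3 -m pendant '{"translation":[[0,-2,0],[0,-2,0],[0,0,0],[0,0,0.1],[0,0,0.1],[0,0,0.1],[0,0,0.1],[0,0,0.1],[0,0,0.1],[0,0,0.1],[0,0,0.1],[0,0,0.1],[0,0,0.1],[0,0,0.1],[0,0,0.1],[0,0,0.1],[0,0,0.1],[0,0,0],[0,0,0]],"turn":[[0,0,0],[0,0,0],[0,0,0],[0,0,0.14],[0,0,0.14],[0,0,0.14],[0,0,0.14],[0,0,0.14],[0,0,0.14],[0,0,0.14],[0,0,0.14],[0,0,0.14],[0,0,0.14],[0,0,0.14],[0,0,0.14],[0,0,0.14],[0,0,0.14],[0,0,0],[0,0,0]]}'
python3 - <<'E'
from h import *
s=telemetry.observe();print(s['joints'].round(3),s['torque'],s['force'])
E
```

```text
time: 15.95
position: [0.5498, -0.0924, 0.0538]
orientation: [[0.27, 0.963, 0.008], [0.963, -0.27, 0.005], [0.007, 0.007, -1.0]]
force: [6.4, 2.1, -5.0]
opening: 0.0413
finger_force: 20.0
[ 0.352  0.671 -0.346  1.846  0.336  0.674 -0.461] [ 0.60086349 -1.36579595 -0.05856355] [ 6.43792954  2.14539904 -5.02078709]
```

```bash
python3 -m pendant '{"translation":[[2,1.5,0.5],[2,1.5,0.5],[0,0,0],[0,0.45,0.1],[0,0.45,0.1],[0,0.45,0.1],[0,0.45,0.1],[0,0,0]],"turn":[[0,0,0],[0,0,0],[0,0,0],[0,0,0.14],[0,0,0.14],[0,0,0.14],[0,0,0.14],[0,0,0]]}'
python3 -c "
from h import *
s=telemetry.observe();print(s['joints'].round(3),s['torque'],s['force'])"
python3 -m pendant '{"translation":[[0,0.45,0.1],[0,0.45,0.1],[0,0.45,0.1],[0,0]],"turn":[[0,0,0.14],[0,0,0.14],[0,0,0.14],[0,0,0]]}' || python3 -m pendant '{"translation":[[0,0.45,0.1],[0,0.45,0.1],[0,0.45,0.1],[0,0,0]],"turn":[[0,0,0.14],[0,0,0.14],[0,0,0.14],[0,0,0]]}'
python3 -c "
from h import *
s=telemetry.observe();print(s['joints'].round(3),s['torque'],s['force'])"
```

```text
time: 16.75
position: [0.5512, -0.0935, 0.0531]
orientation: [[0.742, 0.671, 0.0], [0.671, -0.742, -0.0], [0.0, 0.0, -1.0]]
force: [-0.8, -0.5, 5.1]
opening: 0.042
finger_force: 20.0
[ 0.246  0.66  -0.183  1.838  0.183  0.66  -0.88 ] [ 0.16901472  0.09271891 -0.03455504] [-0.84204782 -0.5432855   5.07925256]
time: 17.15
position: [0.5519, -0.0946, 0.0527]
orientation: [[0.95, 0.311, -0.0], [0.311, -0.95, 0.0], [0.0, -0.0, -1.0]]
force: [-0.7, 1.1, 6.4]
opening: 0.0418
finger_force: 20.0
[ 0.172  0.656 -0.064  1.838  0.064  0.649 -1.185] [ 0.14861369  0.12788581 -0.1334808 ] [-0.74217714  1.10587786  6.44236624]schema error: expected 3 numbers
```

```bash
python3 -m pendant '{"translation":[[0,0.45,0],[0,0.45,0],[0,0,0]],"turn":[[0,0,0.14],[0,0,0.14],[0,0,0]]}'
python3 -c "
from h import *
s=telemetry.observe();print(s['joints'].round(3),s['torque'],s['force'])"
python3 -m pendant '{"translation":[[0,0.45,0],[0,0.45,0],[0,0,0]],"turn":[[0,0,0.14],[0,0,0.14],[0,0,0]]}'
python3 -c "
from h import *
s=telemetry.observe();print(s['joints'].round(3),s['torque'],s['force'])
p=get_image('wrist');save(p,'w6.png',1.4)"
```

```text
time: 17.45
position: [0.5526, -0.0955, 0.0526]
orientation: [[0.999, 0.04, 0.001], [0.04, -0.999, -0.0], [0.001, 0.0, -1.0]]
force: [1.1, 0.5, 5.2]
opening: 0.0418
finger_force: 20.0
[ 0.122  0.656  0.015  1.839 -0.015  0.646 -1.384] [ 0.16660257 -0.03993377  0.26078598] [1.08294926 0.46455809 5.22172223]
time: 17.75
position: [0.5525, -0.0966, 0.0524]
orientation: [[0.971, -0.238, 0.001], [-0.238, -0.971, 0.0], [0.001, -0.0, -1.0]]
force: [0.3, 1.5, 5.7]
opening: 0.0419
finger_force: 20.0
[ 0.073  0.658  0.095  1.84  -0.097  0.647 -1.586] [ 0.16696625 -0.02238357  0.06614651] [0.34716555 1.47926237 5.74340293]
```

View pics/w6.png

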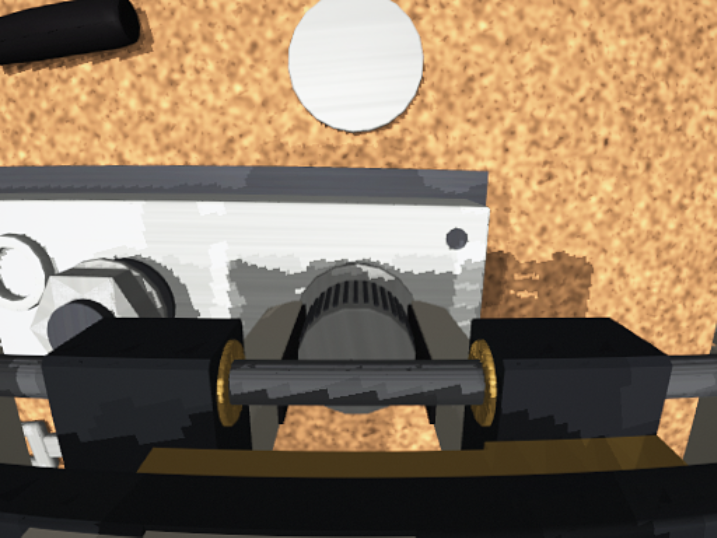

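The view shows the cap gripped squarely between the fingers at (357,330), with nothing else touched; the bar hides the rib. I'll continue in small steps, averaging the torque.

```bash
cat > t.py <<'E'
from h import *
s=telemetry.observe();print('hdg',np.degrees(np.arctan2(s['orientation'][1,0],s['orientation'][0,0])).round(1),'tq',s['torque'].round(3),'f',s['force'].round(1),'j7',s['joints'][6].round(3))
E
python3 -m pendant '{"translation":[[0,0.45,0],[0,0.45,0],[0,0,0]],"turn":[[0,0,0.14],[0,0,0.14],[0,0,0]]}' - 30 |grep -E "time|pos"; python3 t.py
python3 -m pendant '{"translation":[[0,0.45,0],[0,0.45,0],[0,0,0]],"turn":[[0,0,0.14],[0,0,0.14],[0,0,0]]}' |grep -E "time|pos"; python3 t.py
python3 -m pendant '{"translation":[[0,0.2,0],[0,0,0]],"turn":[[0,0,0.07],[0,0,0]]}' |grep -E "time|pos"; python3 t.py
```

```text
time: 18.1
position: [0.5534, -0.0983, 0.0526]
hdg -29.7 tq [-0.064 -0.439  0.396] f [ 2.3 -0.7  5.5] j7 -1.786
time: 18.4
position: [0.5535, -0.1004, 0.0528]
hdg -45.8 tq [-0.571 -0.73   0.48 ] f [ 4.3 -2.9  4. ] j7 -1.987
time: 18.6
position: [0.5523, -0.0997, 0.0527]
hdg -49.8 tq [-0.372 -0.378  0.558] f [ 1.6 -2.5  6.3] j7 -2.037
```

```bash
python3 -m pendant '{"translation":[[0,0,0],[0,0,0],[0,0,0]],"turn":[[0,0,0],[0,0,0.05],[0,0,0.05]]}' - 45 |grep -E "time|pos"; python3 t.py
python3 -m pendant '{"translation":[[0,0,0],[0,0,0],[0,0,0]],"turn":[[0,0,0.05],[0,0,0.05],[0,0,0]]}' - 45 |grep -E "time|pos"; python3 t.py
python3 -m pendant '{"translation":[[0,0,0],[0,0,0]],"turn":[[0,0,0],[0,0,0]]}' |grep -E "time|pos"; python3 t.py
```

```text
time: 18.9
position: [0.5528, -0.1015, 0.0528]
hdg -55.5 tq [-0.886 -0.568  1.   ] f [ 1.7 -4.   4.8] j7 -2.11
time: 19.2
position: [0.554, -0.1052, 0.0529]
hdg -61.5 tq [-1.846 -1.032 -0.052] f [ 3.8 -8.7  0.5] j7 -2.184
time: 19.4
position: [0.5541, -0.1053, 0.053]
hdg -61.6 tq [-1.826 -1.012 -0.016] f [ 4.5 -8.5  1.6] j7 -2.184
```

Torque climbed to 1 N·m and then the grip slipped sideways, so the cap is on its stop. The grip is now off-centre, so I'll open, lift, measure the axis and rib, and regrip.

```bash
python3 -m pendant '{"translation":[[0,0,0],[0,0,0],[0,0,0],[0,0,0],[0,0,0],[0,0,-15],[0,0,-25],[0,0,-30],[0,0,-28],[0,0,0],[0,0,0],[0,0,0]],"turn":[[0,0,0],[0,0,0],[0,0,0],[0,0,0],[0,0,0],[0,0,0],[0,0,0],[0,0,0],[0,0,0],[0,0,0],[0,0,0],[0,0,0]]}' 1 20
python3 - <<'E'
from h import *
np.set_printoptions(precision=4,suppress=True)
p=get_image('wrist');save(p,'w7.png',1.4);s=telemetry.observe();print(s['position'],px(p,s['position']))
def ell(c,rad):
    P=np.array([px(p,[c[0]+rad*np.cos(a),c[1]+rad*np.sin(a),c[2]]) for a in np.linspace(0,6.28,180)])
    return [P[:,0].min(),P[:,0].max(),P[:,1].min(),P[:,1].max()]
for d in silhouettes('bleed_cap',p)[:1]:
    print(d['p'],d['rect']);v,u=np.nonzero(d['region']);print(atz(p,u.mean(),v.mean(),.095))
print('top if .549,-.0955',np.array(ell([.549,-.0955,.106],.021)),'bottom',np.array(ell([.549,-.0955,.07],.021)))
u0,v0=px(p,[.549,-.0955,.106]).astype(int)
cv2.imwrite('pics/w7c.png',cv2.resize(p['pixels'][v0-60:v0+60,u0-80:u0+80,::-1],(800,600),interpolation=cv2.INTER_CUBIC));print('crop origin',u0-80,v0-60)
E
```

```text
time: 20.6
position: [0.5501, -0.0981, 0.1489]
orientation: [[0.476, -0.879, -0.003], [-0.879, -0.476, 0.001], [-0.002, 0.002, -1.0]]
force: [0.2, 0.2, 0.1]
opening: 0.0931
finger_force: 0.0
[ 0.5501 -0.0982  0.1487] [255.1316 214.8848]
0.89 [228.6, 167.3, 280.6, 228.1]
[ 0.5487 -0.0948  0.095 ]
top if .549,-.0955 [227.8373 281.0533 174.7022 225.8533] bottom [231.0902 277.587  166.7439 211.8467]
crop origin 174 140
```

View pics/w7c.png

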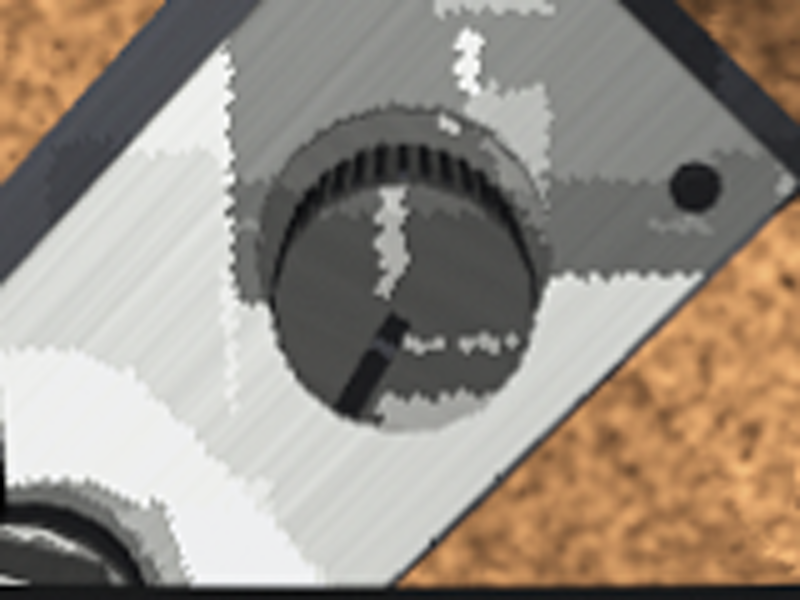

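The crop shows the cap top centred at (405,310), matching the predicted axis (0.549, -0.0955). The one-sided rib runs from (398,318) to (348,412), a heading of about 91.5°. It was about 262° at the start, so the cap turned 2.98 rad clockwise from about 1.52, which agrees with being on the stop. Regripping centred.

```bash
python3 -m pendant '{"translation":[[-2.8,-0.3,20],[0,0,20],[0,0,20],[0,0,15],[0,0,10],[0,0,6],[0,0,3],[0,0,0],[0,0,0]],"turn":[[0,0,0],[0,0,0],[0,0,0],[0,0,0],[0,0,0],[0,0,0],[0,0,0],[0,0,0],[0,0,0]]}'
python3 -m pendant '{"translation":[[0,0,0],[0,0,0],[0,0,0],[0,0,0],[0,0,0],[0,0,0],[0,0,0],[0,0,0]],"turn":[[0,0,0],[0,0,0],[0,0,0],[0,0,0],[0,0,0],[0,0,0],[0,0,0],[0,0,0]]}' -1 25; python3 t.py
```

```text
time: 21.6
position: [0.5506, -0.0963, 0.0566]
orientation: [[0.476, -0.88, 0.001], [-0.88, -0.476, -0.0], [0.001, -0.001, -1.0]]
force: [0.9, 0.3, 0.3]
opening: 0.0928
finger_force: 0.0
time: 22.4
position: [0.5493, -0.0965, 0.0561]
orientation: [[0.475, -0.88, -0.001], [-0.88, -0.475, -0.0], [-0.001, 0.001, -1.0]]
force: [-1.5, -0.4, 1.1]
opening: 0.0414
finger_force: 25.0
hdg -61.6 tq [-0.09   0.389  0.042] f [-1.5 -0.4  1.1] j7 -2.193
```

Well centred. Press once more lightly onto the stop (0.05 rad), then back off 90° from there.

```bash
python3 -m pendant '{"translation":[[0,0,0],[0,0,0],[0,0,0],[0,0,0]],"turn":[[0,0,0.03],[0,0,0.02],[0,0,0],[0,0,0]]}' >/dev/null; python3 t.py
python3 -m pendant '{"translation":[[0,0,0],[0,0,-0.1],[0,0,-0.1],[0,0,-0.1],[0,0,-0.1],[0,0,-0.1],[0,0,-0.1],[0,0,-0.1],[0,0,-0.1],[0,0,-0.1],[0,0,-0.1],[0,0,-0.1],[0,0,-0.1],[0,0,-0.1],[0,0,0],[0,0,0],[0,0,0]],"turn":[[0,0,-0.06],[0,0,-0.12],[0,0,-0.12],[0,0,-0.12],[0,0,-0.12],[0,0,-0.12],[0,0,-0.12],[0,0,-0.12],[0,0,-0.12],[0,0,-0.12],[0,0,-0.12],[0,0,-0.12],[0,0,-0.12],[0,0,-0.12],[0,0,0],[0,0,0],[0,0,0]]}'; python3 t.py
python3 - <<'E'
from h import *
for c in ['wrist','top']:
    p=get_image(c);save(p,c+'9.png',1.4)
E
```

```text
hdg -64.4 tq [-0.307  0.742  0.338] f [-3.9 -2.6  2.7] j7 -2.229
time: 24.5
position: [0.5498, -0.0951, 0.0573]
orientation: [[0.881, 0.473, -0.001], [0.473, -0.881, 0.001], [-0.0, -0.002, -1.0]]
force: [-3.7, 1.6, 1.5]
opening: 0.0418
finger_force: 25.0
hdg 28.3 tq [0.397 0.672 0.073] f [-3.7  1.6  1.5] j7 -1.048
```

View pics/wrist9.png

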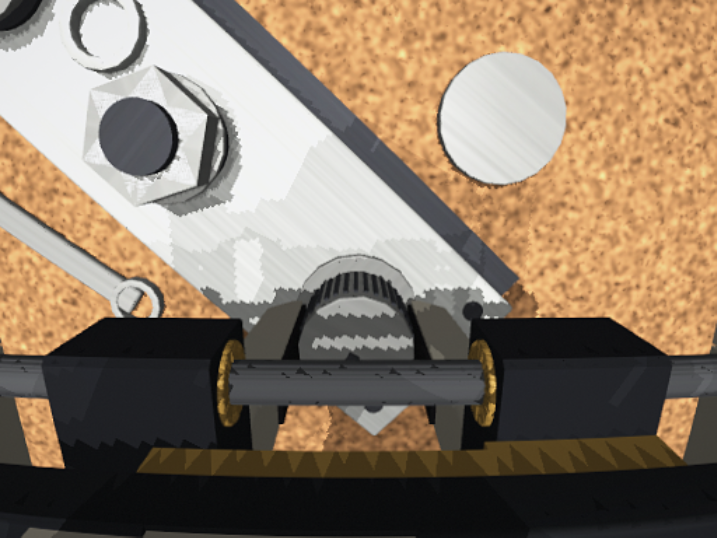

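The fingers still hold the cap squarely at (357,335), and the nut, ring, wrench and flange look undisturbed. The tool has backed off about 92°, with a torque well below what would make the grip slip. Handing in.

```bash
python3 -c "
from h import *
print(r.job_done())"
```

```text
the job is handed in; nothing more can be done
None
```

The job is handed in, with no verdict shown: the plug was pushed to its hard stop, and the bleed cap was screwed down until it bottomed, backed off about 92° and is still held at 25 N; the nut and the other items in view looked undisturbed.

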